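# Turn the cupboard foot until its dowels drop home, then clamp it

### The arm

A 6-joint arm with a two-finger parallel gripper is mounted at the origin on the work surface. World frame = base frame: x ahead of the robot, y to its left, z up, the work surface at z = 0. Lengths are in mm, angles in rad, forces in N, time in s.
With the tool pointing down it reaches from about 300 to 775 mm from the base axis. Payload 14.6 kg.
Tool frame: the origin (TCP) lies midway between the tips of the shut fingers; the grasp point (between the pads) lies grasp_offset behind it (grasp_offset is the distance from the TCP to the grasp point, in mm); z points along the fingers, y is the line along which they close (so a half turn about z gives the same grasp; the last joint's range is limited). The gripper opens to 94 mm and grips with 3 to 60 N. Pads are 16 mm wide; open, the fingers measure 119 mm over their backs; the gripper's body (75 mm by 177 mm) begins 78 mm behind the grasp point.
Start: joints at [1.198, 0.3, 1.521, -0, 1.321, -0.067], TCP at [165.578, 524.474, 205.446] pointing down, gripper open.
Joint ranges: [-3.03, 3.03], [-0.79, 2.21], [0.23, 2.52], [-1.04, 4.18], [0, 3.07], [-2.55, 2.55]. Speed limits (rad/s): [2.22, 2.22, 2.57, 3.14, 3.14, 3.14].

### API

Orientations are given as [roll, pitch, yaw] about the fixed x, y, z axes, in that order (R = Rz(yaw) Ry(pitch) Rx(roll)).
In Python, from cell import * gives the robot as it stands. The module is installed in compiled form; this text tells all that it offers.
- The arm moves only by the shell command python3 -m jog 'ROWS' [FORCE]. ROWS is JSON, a list of rows, each a list of 3 entries, a list of its own where there are three numbers: the finger opening in mm, from 0 to 94, then the shift along the tool's x, y, z in units of 50 mm (1.0 is 50 mm), then the turn about the tool's z in units of 180 degrees (1.0 is 180 degrees). In form: [[fingers, [dx, dy, dz], twist], ...]. A call has 1 to 20 rows; each row shifts and turns the commanded pose from where the row before left it, along the tool's axes as they then stand; what a row does not reach is not made up. A row lasts 1/10 s, in which the tool goes at most 50 mm and 8.59 degrees, less where a joint would pass 70% of its speed; a pose out of reach is approached as far as the arm can. A call with a number of a shift or a turn outside -1 to 1 is refused whole. A call with a gripper value outside its range is refused whole. The fingers move at their own pace and stop on an object; FORCE is the grip in N (left out, the last holds). Time passes only in rows, so rows that do not move let the fingers close. It gives the time, the measured TCP pose, the force, the opening and the grip force at its end, in the units of the state.
- read_state(): the state, without advancing time (a new reading comes with each control period).
- camera(name): name is "scene" or "side" or "wrist"; returns the picture (384x512x3 uint8, red, green, blue); there is no depth.
- calibration(name): a dict with "mtx" (3x3 intrinsics, pixels), "cam_to_world" (4x4, takes a point from camera to world coordinates); the wrist camera has in their place "hand_eye" (4x4, takes a point from camera to tool coordinates, whose origin is the TCP and whose axes are the flange's). Camera axes: x right, y down, z forward; pixel columns grow to the right and rows downward; lengths in mm; the calibration is good to about 2 mm. A picture is of the moment at which its call begins: read the wrist's pose just before it. calibration takes no time and is no camera call.
- sign_off(): hands the job in; it is judged then, once.
Trained networks look in the newest picture that a camera, given by its name, has taken for a name from the list of things; names that differ only in an ending like _2 or _b are one class to them, and where a whole thing is asked for, a point or a joint stands for the part that bears it (a point fixed in the world has none). Each returns a list of dicts, best first, with "conf" (0 to 1); they miss things now and then, are a little off and sometimes report something else, mostly with a low value. They report only what shows in the picture. A call takes as long as a camera call. They do not tell look-alikes from the thing itself.
- regions_of(camera, query): "pixels" (384x512 bool, what is visible of it) and "rect" ([centre column, centre row, width, height] in pixels, round what is visible of it).
The state is a dict: "clock": time; "joints": joint angles; "qd": joint speeds; "effort": joint torques, N m; "eef_pos": TCP position; "eef_rot": TCP orientation; "wrist_force": force on the tool from outside, world axes, zero at the start; "moment": the same for the moment, N m; "finger_gap": finger opening in mm; "finger_force": force on a finger pad.
Only numpy, scipy, OpenCV 4.12 (cv2) and the standard library are available. Lean on these libraries where they do the work, as an engineer would, in place of code of your own. Each camera call takes 0.05 s, during which the arm holds its last target. There are 200 camera calls.

### The job

The turned wooden cupboard foot in the gluing jig was clamped the wrong way round and is riding high on its three dowels. Swing the clamp lever right back, turn the foot in its ring (do not lift it out) until its blue tongue faces the red mark and the foot drops fully home - its hidden dowel holes may lie a few degrees either side of the mark, so feel for them - and only then swing the clamp back down onto it, over centre, and let go. Leave the other things on the table where they are.

Things in the scene. Friction and masses are not known exactly. Their poses are not given: they have to be found in the camera images.
- jig: Fixed plywood jig, board 150 (x) x 250 (y) x 23.5 mm, y -75 to 175. Origin on the table under the nest's centre; z up, +x to the red mark, +y to the clamp post (42 wide, 140 high, at y 100). Dark ring round the nest: 72 inside, 112 outside, top 38 high. Nest floor 22 high; its 3 dowel holes, 8.4 wide, are hidden by the foot: home is with the tongue up to 0.14 rad (8 deg) either side of +x.
- mark (a point): Red block at the ring's +x side; this point, at its inner end, is at jig (57, 0, 39) mm; the tongue's tip is within 16 mm of it (horizontally) when the foot is home.
- foot: Loose wooden foot, 0.2 kg, 80 mm high; origin on its axis at the flange's underside, z up, +x along the tongue. Flange 70 wide, 16 high; round neck 44 wide from 38 to 80: grip there. Three 7 mm tapered dowels below, fitting at one angle only. Starts 90 to 180 deg off, origin 29 mm above the table; home 22. Turns freely unclamped (1 mm play); let go or pressed it drops within 3 deg of the holes.
- tongue (a point): Outer end of the foot's blue tongue (12 mm wide, 10 high), 50 mm from the foot's axis and 23 mm above its origin. A blue stripe on the foot's top points the same way.
- clamp (a joint): Clamp lever, rad: 0 = pad down on a foot that is home (arm level); about 0.08 on a foot riding high; 1.7 = fully back, arm upright. A spring drives it away from centre (0.8) to either end, where it stays by itself: about 6 N at the red grip at the ends, less between.
- clamp_hinge (a point): Axis of the clamp lever, along jig x, at jig (0, 100, 125) mm. The arm is 100 mm long with a round rubber pad, 18 mm wide, under its end.
- clamp_grip (a point): Middle of the red round grip bar, 16 mm thick, 60 long; this point is 92 from the hinge, 15 from the bar's end. From the hinge it leans from vertical toward the foot (jig -y) by 0.70 rad at joint 0, and swings away (to jig +y) by the joint value: 1.0 rad away at 1.7. Pinch from above, fingers closing along jig x.
- spare_foot: Bystander: spare wooden foot without dowels, 70 mm wide, 80 high; origin under its centre.
- glue: Bystander: white glue bottle, 52 mm wide, 130 high.
- jar: Bystander: glass jar, 64 mm wide, 85 high.
- screwdriver: Bystander: screwdriver lying down, handle to its -x.
- mallet: Bystander: hammer lying down.
- tin: Bystander: tin can, green, 74 mm wide, 100 high.
- mug: Bystander: white mug, 80 mm wide, 90 high.
Mind the look-alikes: they are no part of the job. What is shaped like the foot but pink or purple is not meant.

How it is judged (in metres and radians):
On the way, in this order (a step that is already met when the one before it is completed fails the run):
1. the clamp lever is swung right back (past 1.4 rad) (value of joint clamp above 1.4 rad), for 0.2 s.
2. with the clamp still back, the foot is turned to the mark and has dropped fully home (z of foot in the frame of jig below 0.025 m and horizontal distance between tongue and mark below 0.0165 m and angle between foot's own z axis and vertical below 0.05 rad and value of joint clamp above 1.2 rad), for 0.2 s.
At the end, for the whole second after the job is handed in: the foot is home (origin within 3 mm of the nest floor's height, less than 25 mm above the table, upright within 0.05 rad), its tongue's tip within 16.5 mm of the mark point, and the clamp is down on it (joint under 0.04 rad) and at rest (z of foot in the frame of jig below 0.025 m and horizontal distance between tongue and mark below 0.0165 m and angle between foot's own z axis and vertical below 0.05 rad and value of joint clamp below 0.04 rad and linear speed of foot below 0.01 m/s); the robot touches nothing.
It fails at once if the foot is lifted out of the ring (origin more than 41 mm above the table) (z of foot in the frame of jig above 0.041 m).
It fails at once if another thing on the table is moved more than 30 mm (distance of any of spare_foot, glue, jar, screwdriver, mallet, tin, mug from where it was at the start of the episode above 0.03 m).
It also fails if it takes over 72 s, if anything falls off the work surface, if the arm or the gripper's body presses on something with over 40 N, if the wrist force passes 120 N, or if a joint passes its speed limit or range.

## Working session

There is one attempt and no reset: what is moved stays moved. The work goes in short steps, Python scripts to look and compute and a shell command to move; the robot and the scene stay as the last step left them, time stands still between calls to the robot, and variables do not carry over. Pictures are saved under pics/ and viewed, at most 10 in all, crops included, and the job is handed in when it is done.

```bash
mkdir -p pics; python3 - <<'E'
from cell import *
import cv2,numpy as np
s=read_state();print({k:np.round(v,3).tolist() for k,v in s.items()})
ims=[]
for n in("scene","side"):
    im=camera(n);cv2.imwrite(f"pics/{n}0.png",im[:,:,::-1])
    c=calibration(n);print(n,np.round(c["mtx"],1).tolist(),np.round(c["cam_to_world"],3).tolist())
    for q in("jig","foot","clamp_grip","clamp"):
        for r in regions_of(n,q)[:3]:print(n,q,round(r["conf"],2),np.round(r["rect"],1))
im=camera("wrist");cv2.imwrite("pics/wrist0.png",im[:,:,::-1]);print(np.round(calibration("wrist")["hand_eye"],3).tolist())
E
```

```text
{'clock': 0.0, 'joints': [1.198, 0.3, 1.522, -0.0, 1.321, -0.067], 'qd': [0.001, 0.0, -0.003, -0.001, -0.002, -0.002], 'effort': [-0.003, -53.181, -35.273, 0.071, 0.024, -0.0], 'eef_pos': [165.493, 524.229, 204.884], 'eef_rot': [-3.14, -0.0, 2.836], 'wrist_force': [0.524, -0.264, 0.433], 'moment': [-0.008, 0.01, -0.016], 'finger_force': 0.0, 'finger_gap': 94.029}
scene [[477.0, 0.0, 255.1], [0.0, 477.0, 202.5], [0.0, 0.0, 1.0]] [[0.411, 0.765, -0.495, 1175.701], [0.912, -0.343, 0.225, -318.157], [0.003, -0.544, -0.839, 1214.089], [0.0, 0.0, 0.0, 1.0]]
scene jig 0.67 [247.8 233.7  97.   79.9]
scene foot 0.96 [228.  232.3  26.   26. ]
scene foot 0.94 [179.4 187.7  24.7  31.7]
scene foot 0.81 [326.2 243.2  30.5  28.9]
scene clamp_grip 0.67 [244.6 209.7  42.   29.8]
scene clamp_grip 0.33 [112.  234.7  45.6  36.8]
scene clamp 0.94 [243.8 206.7  43.7  30.6]
side [[405.4, 0.0, 257.7], [0.0, 405.4, 183.4], [0.0, 0.0, 1.0]] [[0.763, -0.39, 0.516, -115.853], [-0.647, -0.431, 0.629, -800.554], [-0.023, -0.814, -0.581, 865.595], [0.0, 0.0, 0.0, 1.0]]
side jig 0.56 [274.3 211.1  89.8  88. ]
side jig 0.42 [294.9 183.6  14.1  39.2]
side foot 0.98 [206.6 201.4  18.1  29.3]
side foot 0.77 [230.8 179.6  23.3  26.2]
side foot 0.67 [280.9 216.1  31.5  29.9]
side clamp_grip 0.87 [276.1 188.9  28.   37.9]
side clamp 0.76 [271.6 188.5  24.9  33.6]
side clamp 0.38 [282.5 217.   30.4  29.4]
[[-0.001, -0.972, -0.236, 67.698], [1.0, -0.001, -0.0, -0.052], [0.0, -0.236, 0.972, -180.299], [0.0, 0.0, 0.0, 1.0]]
```

View pics/scene0.png

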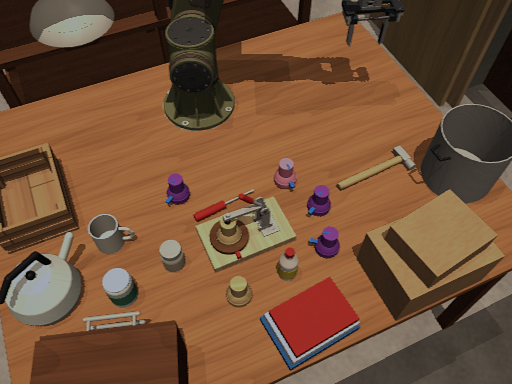

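View pics/side0.png

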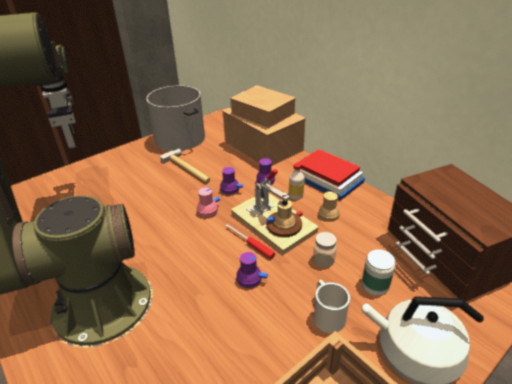

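The scene picture shows the jig at about (247,232): nest and foot at (228,232), red mark near (238,253), post near (266,218). In the side picture the foot is at about (284,212).

```bash
cat >h.py <<'E'
from cell import *
import cv2,numpy as np
from scipy.spatial.transform import Rotation as Ro
def T(n,s=None):
    c=calibration(n)
    if n!="wrist":return c["mtx"],c["cam_to_world"]
    s=s or read_state();M=np.eye(4);M[:3,:3]=Ro.from_euler("xyz",s["eef_rot"]).as_matrix();M[:3,3]=s["eef_pos"]
    return c["mtx"],M@c["hand_eye"]
def onz(n,uv,z,s=None):
    K,C=T(n,s);d=C[:3,:3]@np.linalg.solve(K,[*uv,1]);return C[:3,3]+d*(z-C[2,3])/d[2]
def tri(obs):
    A=np.zeros((3,3));b=np.zeros(3)
    for (K,C),uv in obs:
        d=C[:3,:3]@np.linalg.solve(K,[*uv,1]);d/=np.linalg.norm(d);P=np.eye(3)-np.outer(d,d);A+=P;b+=P@C[:3,3]
    return np.linalg.solve(A,b)
def proj(n,p,s=None):
    K,C=T(n,s);q=np.linalg.inv(C)@[*p,1];q=K@q[:3];return q[:2]/q[2]
def totool(d,s=None): # world shift -> rows
    s=s or read_state();return Ro.from_euler("xyz",s["eef_rot"]).as_matrix().T@np.array(d)/50
E
python3 - <<'E'
from h import *
print(onz("scene",(228,224),100),onz("side",(284,203),100),onz("scene",(238,254),39),onz("scene",(266,205),140))
print(T("wrist")[0])
a=cv2.imread("pics/scene0.png")[180:280,180:310];b=cv2.imread("pics/side0.png")[160:260,215:345]
cv2.imwrite("pics/c.png",np.vstack([cv2.resize(x,None,fx=3,fy=3,interpolation=2) for x in(a,b)]))
E
```

```text
[ 551.14747831 -114.01969192  100.        ] [ 557.67119201 -103.21098044  100.        ] [ 616.30352824 -114.29560071   39.        ] [560.78633643  -6.10742712 140.        ]
[[299.77721601   0.         260.2539141 ]
 [  0.         299.77721601 189.06018927]
 [  0.           0.           1.        ]]
```

View pics/c.png

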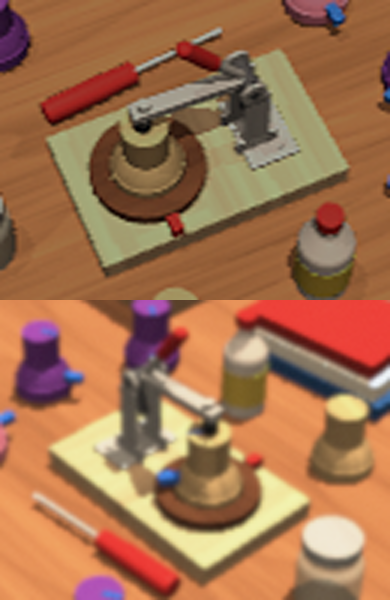

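Jig axes are roughly the world axes, with the nest near (555,-110) and the tongue pointing roughly to -x. Next I turn the tool to close along x, then go over the jig for a near look.

```bash
python3 -m jog '[[94,[0,0,-0.2],0.0475],[94,[0,0,-0.3],0.0475],[94,[0,0,-0.4],0.0475],[94,[0,0,-0.4],0.0475],[94,[0,0,-0.3],0.0475],[94,[0,0,-0.3],0.0475],[94,[0,0,0],0.0475],[94,[0,0,0],0.0475],[94,[0,0,0],0.023]]'; python3 -m jog '[[94,[-0.3,0.2,0],0],[94,[-0.66,0.433,0],0],[94,[-0.66,0.433,0],0],[94,[-0.66,0.433,0],0],[94,[-0.66,0.433,0],0],[94,[-0.66,0.433,0],0],[94,[-0.66,0.433,0],0],[94,[-0.66,0.433,0],0],[94,[-0.66,0.433,0],0],[94,[-0.66,0.433,0],0],[94,[-0.66,0.433,0],0],[94,[-0.66,0.433,0],0],[94,[-0.66,0.433,0],0],[94,[-0.66,0.433,0],0],[94,[-0.66,0.433,0],0],[94,[-0.66,0.433,0],0],[94,[-0.66,0.433,0],0],[94,[-0.66,0.433,0],0],[94,[-0.3,0.2,0],0],[94,[0,0,0],0]]'
python3 - <<'E'
from h import *
import cell
print([x for x in dir(cell) if not x.startswith('_')],getattr(cell,'grasp_offset',None))
s=read_state();print(s["clock"],s["eef_pos"],s["eef_rot"],s["joints"])
im=camera("wrist");cv2.imwrite("pics/w1.png",cv2.resize(im[:,:,::-1],(768,576),interpolation=2))
for q in("foot","clamp","clamp_grip","jig"):
    for r in regions_of("wrist",q)[:3]:print(q,round(r["conf"],2),np.round(r["rect"],1))
E
```

```text
clock: 1.45
eef_pos: [165.6, 524.5, 300.5]
eef_rot: [3.142, -0.0, 1.564]
wrist_force: [0.3, 0.6, 1.1]
finger_gap: 94.0
finger_force: 0.0
clock: 3.45
eef_pos: [553.6, -68.7, 299.6]
eef_rot: [-3.14, -0.0, 1.567]
wrist_force: [-0.1, -0.0, -0.4]
finger_gap: 94.1
finger_force: 0.0
['Unreachable', 'calibration', 'camera', 'grasp_offset', 'read_state', 'regions_of', 'sign_off'] 18.8
3.45 [553.55849357 -68.70894401 299.63046622] [-3.14044720e+00 -7.07907124e-05  1.56738334e+00] [-1.89083041e-01  2.66215384e-01  1.34778945e+00 -1.42009008e-04
  1.52872666e+00 -1.85664043e-01]
foot 0.94 [257.4  10.1  41.1  20.1]
foot 0.87 [123.4 242.9  57.3  53.5]
foot 0.71 [253.3 195.3  53.7  48.7]
clamp 0.63 [255.8 170.9  24.6 102.4]
clamp_grip 0.88 [258.1 171.4  29.1 107.8]
jig 0.87 [256.9 152.9 105.1 164.6]
jig 0.16 [255.8 172.1  23.7  99.3]
```

View pics/w1.png

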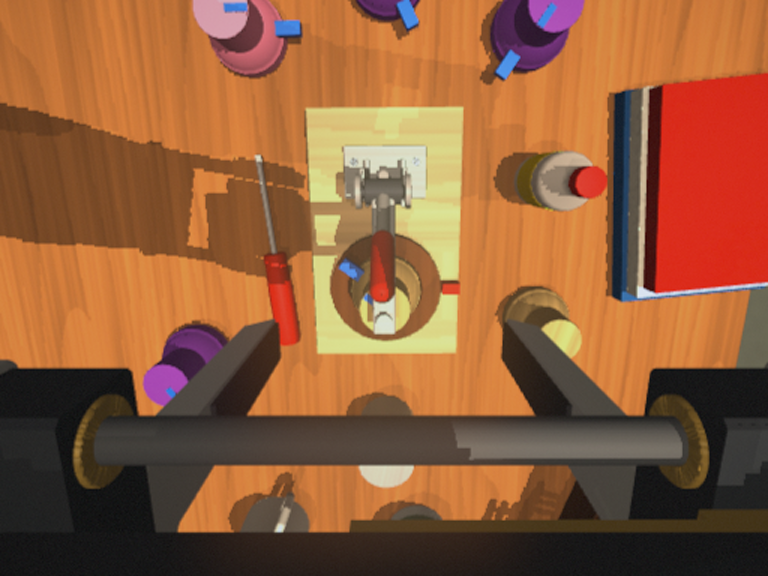

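The near view (1.5x) shows the board corners at (306,108), (463,107), (318,353) and (456,352), the red mark at (451,288), and the blue tongue at (350,268), so the tongue points up-left. The red grip runs from (382,233) to (381,298).

```bash
python3 - <<'E'
from h import *
s=read_state();w=lambda u,v,z:onz("wrist",(u/1.5,v/1.5),z,s)
src=np.array([[-75,175],[75,175],[-75,-75],[75,-75]],float)
P=np.array([w(*p,23.5)[:2] for p in[(306,108),(463,107),(318,353),(456,352)]]);print(P.round(1))
a,b=src-src.mean(0),P-P.mean(0)
th=np.arctan2((a[:,0]*b[:,1]-a[:,1]*b[:,0]).sum(),(a*b).sum());R=np.array([[np.cos(th),-np.sin(th)],[np.sin(th),np.cos(th)]])
o=P.mean(0)-R@src.mean(0);print("jig",o,th, (P-(o+src@R.T)).round(1))
J=lambda x,y,z:np.array([*(o+R@[x,y]),z])
for n,p in dict(mark=(57,0,39),hinge=(0,100,125),grip=(0,100-92*np.sin(.62),125+92*np.cos(.62)),gripend=(0,100-107*np.sin(.62),125+107*np.cos(.62)),foottop=(0,0,109)).items():
    q=J(*p);print(n,q.round(1),"wrist1.5",(proj("wrist",q,s)*1.5).round(),"scene",proj("scene",q).round(1),"side",proj("side",q).round(1))
t=w(350,268,52)[:2];d=R.T@(t-o);print("tongue",d,np.degrees(np.arctan2(d[1],d[0])))
for n in("scene","side","wrist"):
    im=camera(n);h=cv2.cvtColor(im,cv2.COLOR_RGB2HSV)
    m=((h[...,0]<6)|(h[...,0]>174))&(h[...,1]>190)&(h[...,2]>60)
    q=J(*(0,47,200));c=proj(n,q,s);k,l,st,ce=cv2.connectedComponentsWithStats(m.astype(np.uint8))
    for i in range(1,k):
        if np.hypot(*(ce[i]-c))<45 and st[i,4]>4:print(n,st[i],ce[i].round(1))
E
```

```text
[[ 472.7   63.7]
 [ 622.8   64.5]
 [ 474.4 -186.8]
 [ 624.5 -185.8]]
jig [ 548.89985632 -111.09184256] 0.006491922889940842 [[-0.1  0.3]
 [ 0.   0.1]
 [-0.  -0.2]
 [ 0.1 -0.2]]
mark [ 605.9 -110.7   39. ] wrist1.5 [442. 289.] scene [237.7 250.4] side [296.4 212.9]
hinge [548.3 -11.1 125. ] wrist1.5 [384. 192.] scene [262.3 205.1] side [261.7 184.4]
grip [548.6 -64.5 199.9] wrist1.5 [383. 281.] scene [243.8 196.6] side [273.2 171.6]
gripend [548.7 -73.3 212.1] wrist1.5 [383. 299.] scene [240.5 195.1] side [275.3 169.3]
foottop [ 548.9 -111.1  109. ] wrist1.5 [386. 309.] scene [228.5 221.3] side [283.7 203.1]
tongue [-34.88437738  24.71647288] 144.68145334499013
scene [239 194  14   8  55] [244.9 197.1]
scene [194 201  32  20 238] [209.7 210.4]
side [269 170   8   8  30] [272.4 173.4]
wrist [248 173   9  28 153] [252.1 189.5]
wrist [295 191  11   6  66] [300.  193.5]
```

```bash
python3 -m jog '[[94,[0.084,-0.106,0.2],0],[94,[0,0,0.5],0],[94,[0,0,0.5],0],[94,[0,0,0.5],0],[94,[0,0,0.45],0],[94,[0,0,0.22],0],[10,[0,0,0],0],[10,[0,0,0],0],[10,[0,0,0],0],[10,[0,0,0],0],[10,[0,0,0],0],[10,[0,0,0],0],[10,[0,0,0],0],[10,[0,0,0],0]]' 25
```

```text
clock: 5.25
eef_pos: [547.7, -62.7, 182.0]
eef_rot: [3.142, 0.0, 1.57]
wrist_force: [-0.3, 0.3, -0.4]
finger_gap: 33.4
finger_force: 0.0
```

```bash
python3 -m jog '[[10,[0,0,0],0],[10,[0,0,0],0],[10,[0,0,0],0],[10,[0,0,0],0]]' 25
```

```text
clock: 5.65
eef_pos: [547.7, -62.7, 181.9]
eef_rot: [3.142, 0.0, 1.57]
wrist_force: [0.1, 0.2, 0.1]
finger_gap: 15.5
finger_force: 25.0
```

Gripped at 15.5 mm. Swing it back.

```bash
python3 -m jog '[[10,[0.14,0,-0.083],0],[10,[0.145,0,-0.083],0],[10,[0.155,0,-0.056],0],[10,[0.155,0,-0.056],0],[10,[0.163,0,-0.028],0],[10,[0.163,0,-0.028],0],[10,[0.165,0,0.002],0],[10,[0.165,0,0.002],0],[10,[0.162,0,0.031],0],[10,[0.162,0,0.031],0],[10,[0.155,0,0.06],0],[10,[0.155,0,0.06],0],[10,[0.141,0,0.086],0],[10,[0.141,0,0.086],0],[10,[0.123,0,0.11],0],[10,[0.123,0,0.11],0],[10,[0.1,0,0.13],0],[10,[0.1,0,0.13],0],[10,[0,0,0],0],[10,[0,0,0],0]]' 25
```

```text
clock: 7.65
eef_pos: [547.9, 67.9, 156.7]
eef_rot: [-3.141, 0.0, 1.57]
wrist_force: [0.0, -0.3, -0.7]
finger_gap: 10.2
finger_force: 0.0
```

The fingers closed on nothing at some point. I open, rise, move back and look at the lever.

```bash
python3 -m jog '[[94,[0,0,0],0],[94,[0,0,0],0],[94,[0,0,0],0],[94,[0,0,0],0],[94,[0,0,-0.6],0],[94,[0,0,-0.8],0],[94,[0,0,-0.8],0],[94,[0,0,-0.66],0],[94,[-0.5,0,0],0],[94,[-0.8,0,0],0],[94,[-0.8,0,0],0],[94,[-0.5,0,0],0],[94,[-0.3,0,0],0],[94,[0,0,0],0]]'
python3 - <<'E'
from h import *
s=read_state();print(s["eef_pos"])
a=camera("wrist");b=camera("side")[150:250,205:305]
cv2.imwrite("pics/w2.png",np.hstack([cv2.resize(a[:300,100:420,::-1],None,fx=1.5,fy=1.5,interpolation=2),cv2.resize(b[:,:,::-1],(300,450)[:1]*2).copy() if 0 else cv2.resize(b[:,:,::-1],(310,450),interpolation=2)]))
E
```

```text
clock: 9.05
eef_pos: [547.6, -78.2, 299.7]
eef_rot: [-3.141, 0.0, 1.568]
wrist_force: [0.5, 1.8, 0.4]
finger_gap: 94.1
finger_force: 0.0
[547.64561517 -78.21745361 299.65528019]
```

View pics/w2.png

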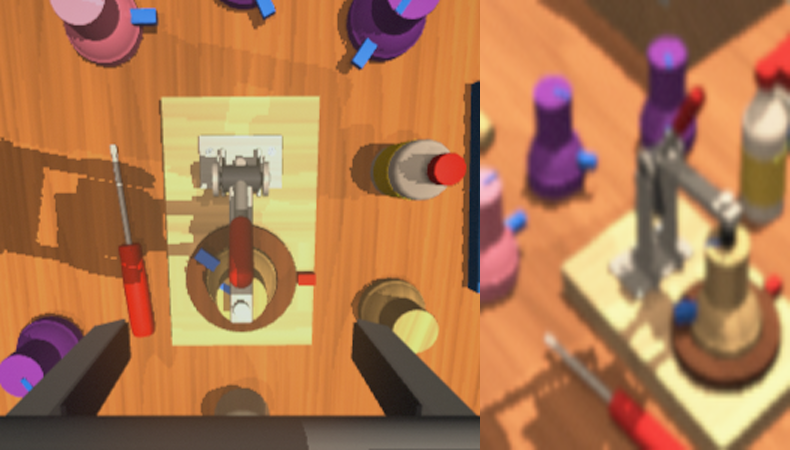

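Right view: the lever is still down, so the bar slipped out. I'll regrip lower on the bar (about 82 mm from the hinge) at full force and check halfway.

```bash
python3 -m jog '[[50,[0.39,0.02,0],0],[50,[0,0,0.3],0],[50,[0,0,0.5],0],[50,[0,0,0.5],0],[50,[0,0,0.5],0],[50,[0,0,0.4],0],[50,[0,0,0.33],0],[50,[0,0,0],0],[10,[0,0,0],0],[10,[0,0,0],0],[10,[0,0,0],0],[10,[0,0,0],0],[10,[0,0,0],0],[10,[0,0,0],0],[10,[0,0,0],0],[10,[0,0,0],0]]' 60
python3 -m jog '[[10,[0.06,0,-0.037],0],[10,[0.065,0,-0.037],0],[10,[0.125,0,-0.074],0],[10,[0.138,0,-0.05],0],[10,[0.138,0,-0.05],0],[10,[0,0,0],0]]' 60
```

```text
clock: 10.75
eef_pos: [547.8, -57.6, 173.6]
eef_rot: [-3.139, -0.0, 1.57]
wrist_force: [-9.0, 0.7, 6.9]
finger_gap: 14.8
finger_force: 60.0
clock: 11.35
eef_pos: [547.7, -31.6, 184.1]
eef_rot: [-3.138, 0.001, 1.57]
wrist_force: [-1.0, -5.1, -12.5]
finger_gap: 14.1
finger_force: 60.0
```

```bash
python3 -m jog '[[10,[0.07,0,0.03],0],[10,[0.14,0,0.0],0],[10,[0,0,0],0]]' 60
python3 - <<'E'
from h import *
s=read_state();print(s["moment"]);a=camera("wrist");b=camera("side")[140:220,235:315];c=camera("scene")[170:250,210:290]
cv2.imwrite("pics/w3.png",np.hstack([cv2.resize(a[150:384,160:360,::-1],(400,468)),np.vstack([cv2.resize(x[:,:,::-1],(234,234),interpolation=2) for x in(b,c)])]))
E
```

```text
clock: 11.65
eef_pos: [547.7, -22.6, 185.0]
eef_rot: [-3.139, 0.004, 1.569]
wrist_force: [-11.8, -13.2, 8.9]
finger_gap: 12.1
finger_force: 59.9
[-3.02903675  2.53333661  0.11209095]
```

View pics/w3.png

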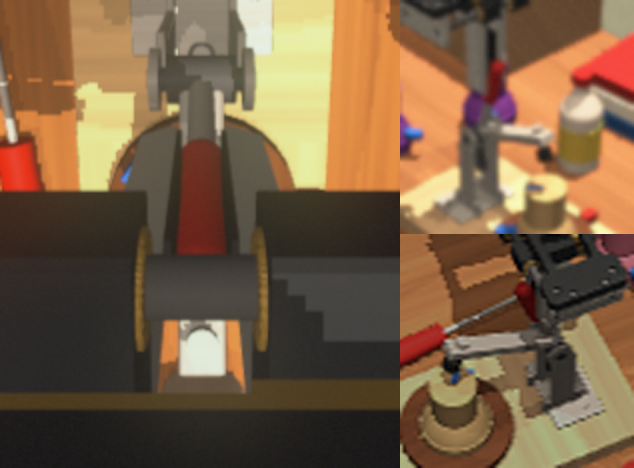

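The lever rises (scene crop: bar left of the gripper) but squirts toward -y out of the pads. I'll push it instead: closed fingers on the bar's -y side, past centre and on to the end.

```bash
python3 -m jog '[[50,[0,0,0],0],[50,[0,0,0],0],[50,[0,0,0],0],[50,[0,0,0],0],[50,[0,0,-0.4],0],[50,[0,0,-0.5],0],[50,[0,0,-0.5],0],[0,[-0.3,0,0],0],[0,[-0.5,0,0],0],[0,[-0.5,0,0],0],[0,[-0.35,0,0],0],[0,[0,0,0.3],0],[0,[0,0,0.5],0],[0,[0,0,0.5],0],[0,[0,0,0],0]]' 60
python3 -m jog '[[0,[0.1,0,0],0],[0,[0.15,0,0],0],[0,[0.15,0,0],0],[0,[0.15,0,0],0],[0,[0.15,0,0],0],[0,[0.15,0,0],0],[0,[0.15,0,0],0],[0,[0.15,0,0],0]]' 60
```

```text
clock: 13.3
eef_pos: [547.1, -103.3, 185.4]
eef_rot: [-3.136, -0.001, 1.57]
wrist_force: [0.5, -0.1, -0.4]
finger_gap: 0.4
finger_force: 0.0
clock: 14.1
eef_pos: [549.3, -45.8, 190.9]
eef_rot: [3.139, 0.002, 1.57]
wrist_force: [-0.8, -5.4, 3.9]
finger_gap: 0.4
finger_force: 2.4
```

```bash
python3 -m jog '[[0,[0.15,0,0],0],[0,[0.15,0,0],0],[0,[0.15,0,0],0],[0,[0.15,0,0],0],[0,[0.18,0,0],0],[0,[0.12,0,0.03],0],[0,[0.12,0,0.04],0],[0,[0.12,0,0.04],0],[0,[0.12,0,0.04],0],[0,[0.12,0,0.05],0],[0,[0.12,0,0.05],0],[0,[0.12,0,0.05],0],[0,[0.1,0,0],0],[0,[0,0,0],0],[0,[0,0,0],0]]'
```

```text
clock: 15.6
eef_pos: [548.8, 40.2, 174.2]
eef_rot: [3.142, -0.0, 1.57]
wrist_force: [0.0, 0.8, 1.6]
finger_gap: 0.5
finger_force: 0.2
```

```bash
python3 -m jog '[[0,[0,0,-0.3],0],[0,[0,0,-0.6],0],[0,[0,0,-0.8],0],[94,[0,0,-0.8],0],[94,[-0.5,0,0],0],[94,[-0.8,0,0],0],[94,[-0.8,0,0],0],[94,[-0.4,0,0],0],[94,[0,0,0],0],[94,[0,0,0],0]]' 30
python3 - <<'E'
from h import *
s=read_state();a=camera("wrist");b=camera("side")[140:240,225:325]
print(s["eef_pos"])
cv2.imwrite("pics/w4.png",np.hstack([cv2.resize(a[:300,100:420,::-1],None,fx=1.5,fy=1.5,interpolation=2),cv2.resize(b[:,:,::-1],(310,450),interpolation=2)]))
o=np.array([548.9,-111.1]);h=cv2.cvtColor(a,cv2.COLOR_RGB2HSV)
m=(abs(h[...,0].astype(int)-107)<10)&(h[...,1]>140)&(h[...,2]>60)
k,l,st,ce=cv2.connectedComponentsWithStats(m.astype(np.uint8))
for i in range(1,k):
  if st[i,4]>5:
    print(st[i,4],ce[i].round(1),[ (np.round(d,1),round(float(np.degrees(np.arctan2(d[1],d[0]))),1)) for z in(52,109) for d in [onz("wrist",ce[i],z,s)[:2]-o]])
E
```

```text
clock: 16.6
eef_pos: [548.7, -84.7, 299.1]
eef_rot: [3.142, -0.0, 1.569]
wrist_force: [-0.3, 0.0, 0.2]
finger_gap: 52.9
finger_force: 0.0
[548.65580977 -84.68247222 299.13475651]
153 [194.4   5. ] [(array([-83.4, 232.8]), 109.7), (array([-72.3, 214.3]), 108.6)]
43 [276.7   1.9] [(array([ 21.7, 236. ]), 84.7), (array([ 18.8, 217.1]), 85.0)]
11 [365.9   0.7] [(array([135.3, 237. ]), 60.3), (array([117.3, 218. ]), 61.7)]
160 [342.4  29.8] [(array([107.4, 203.3]), 62.2), (array([ 93.1, 188.8]), 63.8)]
542 [420.7 122.6] [(array([223.7,  85.2]), 20.8), (array([193.9,  86.4]), 24.0)]
7 [504. 182.] [(array([3.558e+02, 2.000e-01]), 0.0), (array([308.4,  12.7]), 2.4)]
17 [253.9 190.4] [(array([ -9.3, -11.4]), -129.4), (array([-8.1,  2.7]), 161.5)]
```

View pics/w4.png

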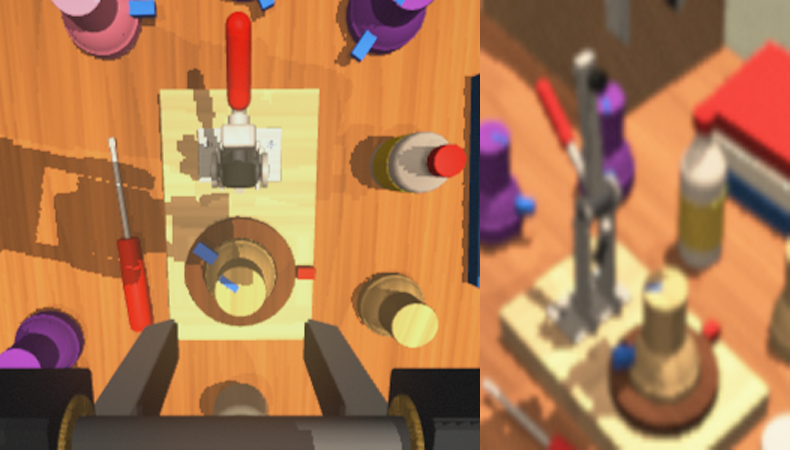

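The clamp is right back, with the arm upright and the red bar at (238,60). The tongue (206,254) points about 145 deg from the mark. I grip the neck at +40 deg.

```bash
python3 -m jog '[[70,[-0.25,0,0],0],[70,[-0.28,0,0],0],[70,[0,0,0.3],-0.0445],[70,[0,0,0.6],-0.0445],[70,[0,0,0.7],-0.0445],[70,[0,0,0.7],-0.0445],[70,[0,0,0.7],-0.0445],[70,[0,0,0.6],0],[70,[0,0,0.5],0],[70,[0,0,0.4],0],[70,[0,0,0],0],[36,[0,0,0],0],[36,[0,0,0],0],[36,[0,0,0],0],[36,[0,0,0],0],[36,[0,0,0],0],[36,[0,0,0],0]]' 20
```

```text
clock: 18.4
eef_pos: [549.1, -111.5, 74.9]
eef_rot: [3.141, 0.001, 2.269]
wrist_force: [-0.2, -0.7, 5.7]
finger_gap: 43.1
finger_force: 19.9
```

```bash
python3 -m jog '[[36,[0,0,0],0.0417],[36,[0,0,0],0.0417],[36,[0,0,0],0.0417],[36,[0,0,0],0.0417],[36,[0,0,0],0.0417],[36,[0,0,0],0.0417],[36,[0,0,0],0.0417],[36,[0,0,0],0.0417],[36,[0,0,0],0.0417],[36,[0,0,0],0.0417],[36,[0,0,0],0],[60,[0,0,0],0],[60,[0,0,0],0],[60,[0,0,0],0]]' 20
python3 - <<'E'
from h import *
s=read_state();print(s["eef_pos"],s["moment"])
a=camera("wrist");b=camera("side")[140:240,225:325];c=camera("scene")[190:270,190:270]
cv2.imwrite("pics/w5.png",np.hstack([cv2.resize(x[:,:,::-1],(395,395),interpolation=2) for x in(b,c)]))
E
```

```text
clock: 19.8
eef_pos: [548.5, -111.1, 73.9]
eef_rot: [-3.141, 0.0, 0.959]
wrist_force: [-0.4, -0.1, -0.3]
finger_gap: 59.5
finger_force: 0.0
[ 548.51227569 -111.12675188   73.92958876] [-0.02490643  0.11760572 -0.06262419]
```

View pics/w5.png

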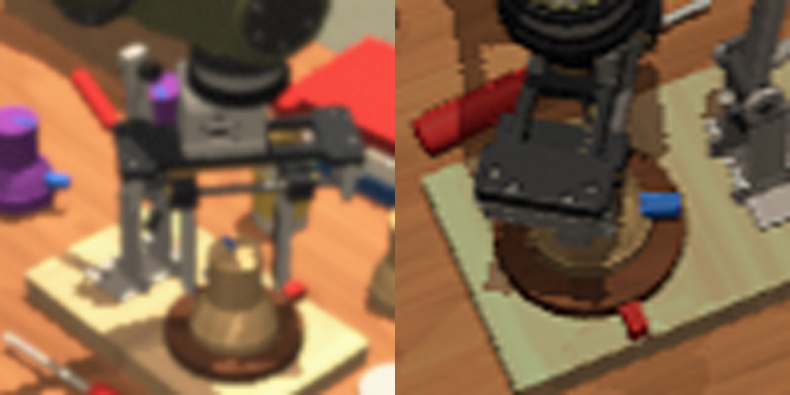

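The tongue has turned with the gripper and now shows at the crop's (660,205), i.e. scene pixel (243.7,231.5). Let me work out its angle.

```bash
python3 - <<'E'
from h import *
a=camera("scene");h=cv2.cvtColor(a,cv2.COLOR_RGB2HSV);m=(abs(h[...,0].astype(int)-107)<10)&(h[...,1]>140)&(h[...,2]>60)
k,l,st,ce=cv2.connectedComponentsWithStats(m.astype(np.uint8))
m0=onz("scene",(237.9,254.5),39)
for i in range(1,k):
  d=onz("scene",ce[i],52)[:2]-[548.9,-111.1]
  if np.hypot(*d)<90:print(st[i],ce[i],d,np.degrees(np.arctan2(d[1],d[0]))-.4)
for ang in(60,65,70,75,80):
  t=np.radians(ang+.4);print(ang,proj("scene",[548.9+43*np.cos(t),-111.1+43*np.sin(t),52]))
E
```

```text
[240 229   8   5  35] [243.2        230.94285714] [13.51409949 36.03130441] 69.04066426325878
60 [244.75073527 232.97186865]
65 [244.83314451 231.79963301]
70 [244.79828723 230.6302312 ]
75 [244.64696316 229.47251042]
80 [244.38084085 228.33514964]
```

```bash
python3 -m jog '[[60,[0,0,0],-0.0417],[60,[0,0,0],-0.0417],[60,[0,0,0],-0.0417],[60,[0,0,0],-0.0417],[60,[0,0,0],-0.0417],[60,[0,0,0],-0.0417],[60,[0,0,0],-0.0417],[60,[0,0,0],-0.0417],[60,[0,0,0],-0.0417],[60,[0,0,0],-0.0417],[36,[0,0,0],0],[36,[0,0,0],0],[36,[0,0,0],0],[36,[0,0,0],0]]' 20
python3 -m jog '[[36,[0,0,0],0.041],[36,[0,0,0],0.041],[36,[0,0,0],0.041],[36,[0,0,0],0.041],[36,[0,0,0],0.041],[36,[0,0,0],0.041],[36,[0,0,0],0.041],[36,[0,0,0],0.041],[36,[0,0,0],0],[52,[0,0,0],0],[52,[0,0,0],0],[52,[0,0,0],0]]' 20
cat >t.py <<'E'
from h import *
s=read_state()
for n in("scene","side"):
  a=camera(n);h=cv2.cvtColor(a,cv2.COLOR_RGB2HSV);m=(abs(h[...,0].astype(int)-107)<10)&(h[...,1]>140)&(h[...,2]>60)
  k,l,st,ce=cv2.connectedComponentsWithStats(m.astype(np.uint8))
  for i in range(1,k):
    d=onz(n,ce[i],52)[:2]-[548.9,-111.1]
    if np.hypot(*d)<110:print(n,st[i],ce[i].round(2),d.round(1),np.round(np.degrees(np.arctan2(d[1],d[0]))-.4,1))
  for z in (22,29):
    for ang in(-8,0,8):
      t=np.radians(ang+.4);print(z,ang,proj(n,[548.9+43*np.cos(t),-111.1+43*np.sin(t),23+z]).round(2),proj(n,[548.9,-111.1,80+z]).round(2))
print(s["clock"],s["moment"],s["wrist_force"],s["eef_pos"],s["eef_rot"][2])
E
python3 t.py
```

```text
clock: 21.4
eef_pos: [548.7, -111.3, 74.1]
eef_rot: [3.142, 0.0, 2.267]
wrist_force: [0.7, -0.6, 0.1]
finger_gap: 43.3
finger_force: 19.9
clock: 22.6
eef_pos: [548.6, -111.2, 74.2]
eef_rot: [-3.141, -0.0, 1.24]
wrist_force: [-0.5, 0.3, -0.5]
finger_gap: 52.1
finger_force: 0.0
scene [233 241   6   7  27] [235.56 243.78] [42.   0.7] 0.6
22 -8 [233.58 245.99] [228.65 222.59]
22 0 [235.63 245.31] [228.65 222.59]
22 8 [237.56 244.39] [228.65 222.59]
29 -8 [233.49 244.79] [228.53 221.27]
29 0 [235.55 244.11] [228.53 221.27]
29 8 [237.49 243.19] [228.53 221.27]
side [293 213   2   2   3] [293.33 213.33] [37.  -5.6] -9.1
22 -8 [294.57 214.29] [283.69 204.9 ]
22 0 [293.32 213.33] [283.69 204.9 ]
22 8 [291.88 212.48] [283.69 204.9 ]
29 -8 [294.64 212.57] [283.72 203.07]
29 0 [293.38 211.61] [283.72 203.07]
29 8 [291.94 210.77] [283.72 203.07]
22.6 [-0.08605366  0.07655734  0.06023387] [-0.54266296  0.34443622 -0.47126545] [ 548.64301556 -111.17300131   74.17507246] 1.2399450381641839
```

Tongue is about at 0 deg and apparently still high. Feel for the holes in small steps, letting go each time.

```bash
cat >t.py <<'E'
from h import *
s=read_state()
for n in("scene","side"):
  a=camera(n)
  p=proj(n,[591.9,-111,48]).astype(int);w=np.zeros(a.shape[:2]);r=9
  b=a.astype(float);x=np.clip(b[...,2]-b[...,0]-20,0,None);w[p[1]-r:p[1]+r+1,p[0]-r:p[0]+r+1]=x[p[1]-r:p[1]+r+1,p[0]-r:p[0]+r+1]
  v,u=np.indices(w.shape);print(n,round(w.sum()),round((u*w).sum()/w.sum(),2),round((v*w).sum()/w.sum(),2))
print(s["clock"],np.round(s["moment"],2),s["eef_rot"][2])
E
python3 t.py
for i in 1 ; do python3 -m jog '[[36,[0,0,0],0],[36,[0,0,0],0],[36,[0,0,0],0],[36,[0,0,0],0.01],[36,[0,0,0],0.01],[36,[0,0,0],0],[52,[0,0,0],0],[52,[0,0,0],0],[52,[0,0,0],0]]' 20; done; python3 t.py
python3 -m jog '[[36,[0,0,0],0],[36,[0,0,0],0],[36,[0,0,0],0],[36,[0,0,0],0.01],[36,[0,0,0],0.01],[36,[0,0,0],0],[52,[0,0,0],0],[52,[0,0,0],0],[52,[0,0,0],0]]' 20; python3 t.py
```

```text
scene 1263 235.62 243.93
side 263 293.18 212.99
22.7 [-0.06  0.04 -0.01] 1.239231796752478
clock: 23.7
eef_pos: [548.6, -111.5, 74.1]
eef_rot: [3.142, 0.0, 1.176]
wrist_force: [-0.7, 0.6, -0.6]
finger_gap: 51.8
finger_force: 0.0
scene 1230 235.11 244.01
side 337 293.06 213.03
23.7 [-0.09  0.08  0.04] 1.175760159622648
clock: 24.7
eef_pos: [548.6, -111.5, 74.1]
eef_rot: [3.141, 0.0, 1.113]
wrist_force: [-0.2, -1.0, -1.1]
finger_gap: 52.0
finger_force: 0.0
scene 1452 235.45 244.31
side 357 292.94 212.97
24.7 [-0.09  0.09 -0.01] 1.112752258108211
```

```bash
python3 -m jog '[[36,[0,0,0],0],[36,[0,0,0],0],[36,[0,0,0],0],[36,[0,0,0],-0.02],[36,[0,0,0],0]]' 20; python3 t.py;python3 -m jog '[[36,[0,0,0],-0.02],[36,[0,0,0],0]]' 20; python3 t.py; python3 - <<'E'
from h import *
a=camera("wrist");b=camera("side")[170:240,255:325];c=camera("scene")[205:265,205:265]
cv2.imwrite("pics/w6.png",np.hstack([cv2.resize(x[:,:,::-1],(395,395),interpolation=2) for x in(b,c)]))
E
```

```text
clock: 25.3
eef_pos: [548.7, -111.3, 74.1]
eef_rot: [3.142, 0.0, 1.177]
wrist_force: [-0.2, 0.6, 0.1]
finger_gap: 43.2
finger_force: 20.0
scene 1303 236.06 243.73
side 206 293.17 213.09
25.3 [-0.12 -0.04  0.02] 1.1765993440828266
clock: 25.6
eef_pos: [548.8, -111.6, 74.2]
eef_rot: [3.141, 0.0, 1.238]
wrist_force: [1.1, -1.9, -0.3]
finger_gap: 42.8
finger_force: 20.0
scene 1215 236.47 243.45
side 106 292.53 212.24
25.6 [-0.64 -0.14 -0.17] 1.2377558977822272
```

View pics/w6.png

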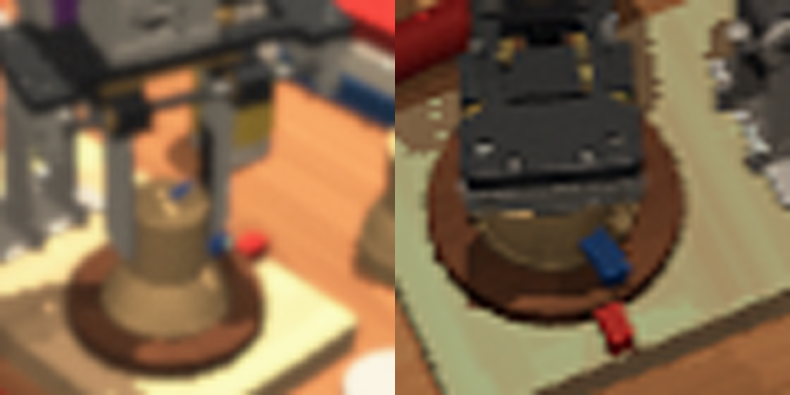

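The foot still seems to turn freely and ride high: tongue at crop (606,257), mark at (615,327), stripe at (180,190). I'll also track the stripe in the side view for height and keep stepping the other way.

```bash
cat >t.py <<'E'
from h import *
s=read_state()
def c(n,P,r,a):
  p=proj(n,P).round().astype(int);b=a.astype(float);x=np.clip(b[...,2]-b[...,0]-20,0,None);w=np.zeros(a.shape[:2]);sl=np.s_[p[1]-r:p[1]+r+1,p[0]-r:p[0]+r+1];w[sl]=x[sl]
  v,u=np.indices(w.shape);S=w.sum()+1e-9;return round(S),round((u*w).sum()/S,2),round((v*w).sum()/S,2)
a=camera("scene");b=camera("side")
print("scene tongue",c("scene",[591.9,-111,48],9,a),"side tongue",c("side",[591.9,-111,48],6,b),"side stripe",c("side",[560,-111,106],5,b),round(s["clock"],2),np.round(s["moment"],2))
E
python3 t.py
python3 -m jog '[[52,[0,0,0],0],[52,[0,0,0],0],[52,[0,0,0],0]]' 20 | head -1; python3 t.py
python3 -m jog '[[36,[0,0,0],0],[36,[0,0,0],0],[36,[0,0,0],0],[36,[0,0,0],-0.02],[36,[0,0,0],0]]' 20|head -1; python3 t.py; python3 -m jog '[[52,[0,0,0],0],[52,[0,0,0],0],[52,[0,0,0],0]]' 20 | head -1; python3 t.py
python3 - <<'E'
from h import *
for z in(22,29):
  for g in (-8,0,8):
    t=np.radians(g+.4);print(z,g,proj("scene",[548.9+43*np.cos(t),-111.1+43*np.sin(t),23+z]).round(2),proj("side",[548.9+11*np.cos(t),-111.1+11*np.sin(t),80+z]).round(2))
E
```

```text
scene tongue (1223, np.float64(236.48), np.float64(243.46)) side tongue (95, np.float64(292.83), np.float64(212.77)) side stripe (4, np.float64(287.0), np.float64(203.0)) 25.85 [-0.89 -0.26 -0.21]
clock: 26.25
scene tongue (1211, np.float64(236.33), np.float64(243.48)) side tongue (171, np.float64(292.96), np.float64(212.68)) side stripe (0, np.float64(0.0), np.float64(0.0)) 26.25 [-0.08  0.1  -0.01]
clock: 26.85
scene tongue (1221, np.float64(236.58), np.float64(243.46)) side tongue (106, np.float64(292.75), np.float64(212.62)) side stripe (5, np.float64(286.8), np.float64(203.2)) 26.85 [-0.77  0.28 -0.22]
clock: 27.25
scene tongue (1229, np.float64(236.41), np.float64(243.49)) side tongue (215, np.float64(292.98), np.float64(212.51)) side stripe (0, np.float64(0.0), np.float64(0.0)) 27.25 [-0.04  0.09 -0.01]
22 -8 [233.58 245.99] [286.65 203.62]
22 0 [235.63 245.31] [286.32 203.37]
22 8 [237.56 244.39] [285.94 203.15]
29 -8 [233.49 244.79] [286.69 201.79]
29 0 [235.55 244.11] [286.37 201.55]
29 8 [237.49 243.19] [285.99 201.33]
```

Evidence now suggests it may already be home: it resists with moment, springs back, and the side view agrees. I'll decide by touch. The foot's top is at 109 if high and 102 if home.

```bash
python3 -m jog '[[52,[0,0,-0.3],0],[52,[0,0,-0.4],0],[0,[0,0,-0.3],0],[0,[0,0,-0.1],0],[0,[0,0,0],0],[0,[0,0,0],0],[0,[0,0,0],0],[0,[0,0,0],0],[0,[0,0,0.1],0],[0,[0,0,0.1],0],[0,[0,0,0.1],0],[0,[0,0,0],0]]' 20; for k in 1; do python3 -m jog '[[0,[0,0,0.06],0],[0,[0,0,0.06],0],[0,[0,0,0],0]]'; done; python3 -m jog '[[0,[0,0,0.06],0],[0,[0,0,0],0]]'
```

```text
clock: 28.55
eef_pos: [548.2, -111.2, 113.1]
eef_rot: [-3.14, 0.0, 1.301]
wrist_force: [-0.3, -0.4, -0.1]
finger_gap: 0.4
finger_force: 0.0
clock: 28.85
eef_pos: [548.5, -111.3, 107.7]
eef_rot: [-3.141, 0.0, 1.301]
wrist_force: [-0.1, -0.6, -1.7]
finger_gap: 0.6
finger_force: 0.0
clock: 29.05
eef_pos: [548.5, -111.3, 104.8]
eef_rot: [-3.141, 0.0, 1.301]
wrist_force: [-1.6, 1.2, -0.2]
finger_gap: 0.2
finger_force: 0.0
```

No contact at 104.8, below the high height of 109. A little further for the confirming touch.

```bash
python3 -m jog '[[0,[0,0,0.04],0],[0,[0,0,0],0]]';python3 -m jog '[[0,[0,0,0.04],0],[0,[0,0,0],0]]'; python3 t.py
```

```text
clock: 29.25
eef_pos: [548.6, -111.3, 102.9]
eef_rot: [-3.141, 0.0, 1.301]
wrist_force: [0.3, 0.0, -0.2]
finger_gap: 0.7
finger_force: 0.0
clock: 29.45
eef_pos: [549.0, -111.4, 102.3]
eef_rot: [3.14, -0.0, 1.301]
wrist_force: [-4.6, 1.4, 11.4]
finger_gap: 0.2
finger_force: 5.7
scene tongue (1666, np.float64(236.78), np.float64(244.04)) side tongue (391, np.float64(293.16), np.float64(211.82)) side stripe (0, np.float64(0.0), np.float64(0.0)) 29.45 [0.13 0.99 0.04]
```

Touch at 102.3 mm with 11 N: the foot is fully home. Now over to the far side of the grip bar.

```bash
python3 -m jog '[[0,[0,0,-0.3],0],[0,[0,0,-0.6],0],[0,[0,0,-0.8],0],[0,[0,0,-0.8],-0.043],[0,[0,0,-0.8],-0.043],[0,[0,0,-0.1],0],[0,[0.3,0,0],0],[0,[0.7,0,0],0],[0,[0.8,0,0],0],[0,[0.8,0,0],0],[0,[0.8,0,0],0],[0,[0.6,0,0],0],[0,[0.35,0,0],0],[0,[0,0,0],0]]'
python3 - <<'E'
from h import *
t=read_state();print(t["eef_pos"])
a=camera("wrist");camera("side");camera("scene");h=cv2.cvtColor(a,cv2.COLOR_RGB2HSV)
for q in("clamp",):
  for n in ("wrist","side","scene"):print(n,[(round(r["conf"],2),np.round(r["rect"])) for r in regions_of(n,q)[:2]])
d=onz("wrist",(0,0),0)
E
python3 t.py
```

```text
clock: 30.95
eef_pos: [547.6, 108.9, 269.2]
eef_rot: [-3.139, 0.0, 1.573]
wrist_force: [-0.1, -0.2, -0.4]
finger_gap: 0.3
finger_force: 0.0
[547.61536655 108.87815171 269.22819041]
wrist [(0.73, array([260., 329.,   9.,  34.]))]
side [(0.95, array([255., 171.,  20.,  36.]))]
scene [(0.57, array([274., 191.,  32.,  27.])), (0.16, array([220., 207.,  51.,  27.]))]
scene tongue (3046, np.float64(236.34), np.float64(243.41)) side tongue (998, np.float64(292.9), np.float64(212.06)) side stripe (72, np.float64(286.49), np.float64(203.51)) 31.25 [-0.04  0.05 -0.03]
```

```bash
python3 -m jog '[[0,[0,0,0.3],0],[0,[0,0,0.6],0],[0,[0,0,0.6],0],[0,[0,0,0.4],0],[0,[0,0,0.2],0],[0,[0,0,0],0]]'; python3 -m jog '[[0,[-0.15,0,0],0],[0,[-0.15,0,0],0],[0,[-0.15,0,0],0],[0,[-0.15,0,0],0],[0,[-0.15,0,-0.05],0],[0,[-0.15,0,-0.05],0],[0,[-0.15,0,-0.05],0],[0,[-0.15,0,-0.05],0]]'
```

```text
clock: 31.95
eef_pos: [548.2, 105.9, 165.3]
eef_rot: [-3.14, 0.0, 1.571]
wrist_force: [-0.2, -0.1, 0.2]
finger_gap: 0.4
finger_force: 0.0
clock: 32.75
eef_pos: [548.6, 46.2, 177.2]
eef_rot: [3.141, -0.001, 1.571]
wrist_force: [-1.4, 8.0, 6.7]
finger_gap: 0.5
finger_force: 4.0
```

```bash
python3 -m jog '[[0,[-0.15,0,-0.05],0],[0,[-0.15,0,-0.05],0],[0,[-0.15,0,-0.05],0],[0,[-0.15,0,-0.05],0],[0,[-0.15,0,-0.05],0]]'; python3 -m jog '[[0,[-0.15,0,-0.05],0],[0,[-0.15,0,0],0],[0,[-0.15,0,0],0],[0,[-0.12,0,0],0],[0,[0,0,0],0],[0,[0,0,0],0]]'
```

```text
clock: 33.25
eef_pos: [548.5, 7.7, 188.8]
eef_rot: [-3.141, 0.0, 1.571]
wrist_force: [0.6, 0.0, -0.8]
finger_gap: 0.7
finger_force: 0.0
clock: 33.85
eef_pos: [548.6, -19.8, 191.0]
eef_rot: [-3.141, -0.0, 1.571]
wrist_force: [0.5, -0.1, 0.2]
finger_gap: 0.2
finger_force: 0.0
```

```bash
python3 -m jog '[[0,[0.3,0,-0.1],0],[0,[0.4,0,-0.4],0],[0,[0.2,0,-0.7],0],[0,[0,0,-0.7],0],[0,[0,0,-0.3],0],[0,[-0.4,0,0],0],[0,[-0.7,0,0],0],[0,[-0.4,0,0],0],[0,[0,0,0],0],[0,[0,0,0],0]]'
python3 - <<'E'
from h import *
a=camera("wrist");b=camera("side")[140:240,225:325]
cv2.imwrite("pics/w7.png",np.hstack([cv2.resize(a[60:360,100:420,::-1],None,fx=1.5,fy=1.5,interpolation=2),cv2.resize(b[:,:,::-1],(310,450),interpolation=2)]))
E
python3 t.py
```

```text
clock: 34.85
eef_pos: [548.7, -48.7, 301.4]
eef_rot: [3.141, -0.0, 1.571]
wrist_force: [-0.2, -0.6, 0.3]
finger_gap: 0.4
finger_force: 0.0
scene tongue (2997, np.float64(236.34), np.float64(243.41)) side tongue (1023, np.float64(292.89), np.float64(212.06)) side stripe (9, np.float64(287.0), np.float64(202.0)) 34.95 [-0.01  0.05  0.02]
```

View pics/w7.png

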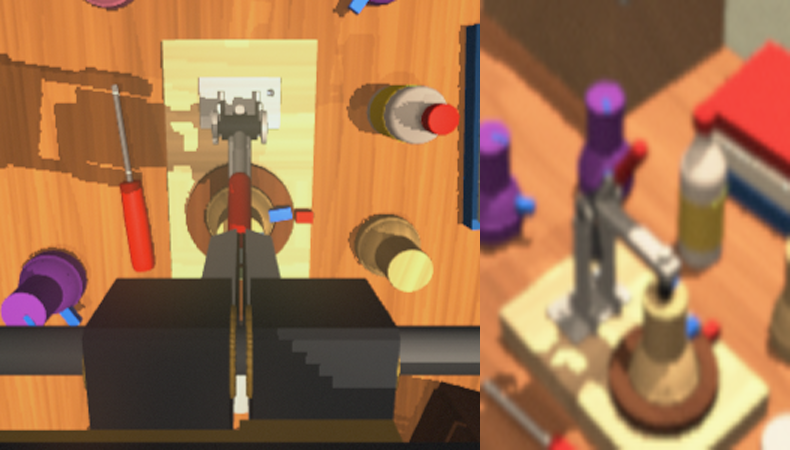

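The clamp is down on the foot, with the pad at side crop (665,285). The tongue (281,214) faces the mark (304,216), and the robot is clear.

```bash
python3 -c "
from cell import *
print(sign_off())"
```

```text
the job is handed in; nothing more can be done
None
```

The job is handed in at about 35 s: the foot is home with its tongue at the red mark (the fingers touched its top at 102 mm; riding high it would be 109), the clamp is over centre and down on it, and the robot is clear. My first two pinches on the lever slipped, so I pushed it both ways with closed fingers. I judged the lever's final angle and that the other things were undisturbed only from the pictures, and sign-off gave no verdict.

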